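# Start the nut runner and hold the hidden bolt head against it

## Robot

A 7-joint arm with a two-finger parallel gripper is mounted at the origin on a cart in front of the work surface, level with it; the furniture and walls round the work are solid. World frame = base frame: x ahead of the robot, y to its left, z up, the work surface at z = 0. Lengths are in m, angles in rad, forces in N, time in s.
With the tool pointing down it reaches from about 0.425 to 0.925 m from the base axis. Payload 6.8 kg.
Tool frame: the origin (TCP) lies midway between the tips of the shut fingers; the grasp point (between the pads) lies 19 mm behind it; x points along the fingers, y is the direction in which the jaws open and shut, and the axes are right-handed (so a half turn about x gives the same grasp; the last joint's range is limited). The gripper opens to 85 mm and grips with 20 to 120 N. Pads are 22 mm wide; open, the fingers measure 114 mm over their backs; the gripper's body (76 mm by 85 mm) begins 54 mm behind the grasp point. The pads swing forward as they close: fully open they stand 13 mm farther back than shut.
Start: joints at [-1.29, 0.477, 0.022, 1.555, -0.011, 1.109, -0.083], TCP at [0.256, 0.625, 0.231] pointing down, gripper open.
Joint ranges: [-2.96, 2.96], [-0.34, 2.1], [-1.41, 1.46], [0.24, 2.44], [-1.37, 4.51], [0.17, 1.92], [-2.96, 2.96]. Speed limits (rad/s): [2.39, 2.39, 3.14, 3.14, 3.14, 3.14, 3.14].

## Interface

Orientations are given as a rotation vector (axis times angle).
In Python, from bench import r, viewer, nets gives the robot as it stands.
- The arm moves only by the shell command python3 -m pendant 'ROWS' [FORCE]. ROWS is JSON, one flat list of numbers, 5 for each row, row after row: the finger opening in mm, from 0 to 85.4, then the shift along the tool's x, y, z in mm, then the turn about the tool's x in rad. A call has 1 to 20 rows; each row shifts and turns the commanded pose from where the row before left it, along the tool's axes as they then stand; what a row does not reach is not made up. A row lasts 1/8 s, in which the tool goes at most 62.5 mm and 10.7 degrees, less where a joint would pass 70% of its speed; a pose out of reach is approached as far as the arm can. A call with a gripper value outside its range is refused whole. The fingers move at their own pace and stop on an object; FORCE is the grip in N (left out, the last holds). Time passes only in rows, so rows that do not move let the fingers close. It gives the time, the measured TCP pose, the force and the opening at its end, in the units of the state.
- r.get_obs(): the state, without advancing time (a new reading comes with each control period).
- viewer.grab_frame(name): name is "scene" or "side" or "wrist"; returns (picture, depth): 480x640x3 uint8, red, green, blue; 480x640 float32, m along the optical axis (not along the pixel's ray), 0 where there is no reading.
- viewer.calibration(name): a dict with "mtx" (3x3 intrinsics, pixels), "distortion" ([k1, k2, p1, p2, k3] as OpenCV has them; the pictures are not rectified), "world_to_cam" (4x4, takes a point from world to camera coordinates). Camera axes: x right, y up, looking along -z (the intrinsics and any distortion apply to the point x, -y, -z); pixel columns grow to the right and rows downward; lengths in m; the calibration is good to about 2 mm. A picture is of the moment at which its call begins: read the wrist's pose just before it. calibration takes no time and is no camera call; for the wrist camera it gives the pose at the moment of the call.
- r.hand_in(): hands the job in, once; it reports no verdict.
Trained networks look in the newest picture that a camera, given by its name, has taken for a name from the list of things; names that differ only in an ending like _2 or _b are one class to them, and where a whole thing is asked for, a point or a joint stands for the part that bears it (a point fixed in the world has none). Each returns a list of dicts, best first, with "score" (0 to 1); they miss things now and then, are a little off and sometimes report something else, mostly with a low value. They report only what shows in the picture. A call takes as long as a camera call.
- nets.look_for(name, camera): "location" ([x, y, z] in m, in world coordinates, good to about 4 mm: the middle of the surface that is visible of it).
- nets.silhouettes(name, camera): "mask" (480x640 bool, what is visible of it).
The state is a dict: "clock": time; "joints": joint angles; "qvel": joint speeds; "tau": joint torques, N m; "tcp_pos": TCP position; "orientation": TCP orientation; "contact_force": force on the tool from outside, world axes, zero at the start; "moment": the same for the moment, N m; "grip_width": finger opening in m.
Only numpy, scipy, OpenCV 4.12 (cv2) and the standard library are available. Lean on these libraries where they do the work, as an engineer would, in place of code of your own. Each camera call takes 0.05 s, during which the arm holds its last target. There are 200 camera calls.

## Task

Slide the black power pack along its rail, towards the runner housing, until the detent holds it fully home: that starts the runner, which slowly turns the nut and the bolt with it. Then reach from above into the narrow gap behind the bracket, grasp the hidden hex bolt head firmly by its two upright flats before it has turned far, and hold it from turning for a few seconds. Finish while still holding it so; leave the jar, the glue tube and the nippers alone.

Things in the scene. Friction and masses are not known exactly. Their poses are not given: they have to be found in the camera images.
- stand: Fixed grey steel stand. Origin on the table under the bracket's middle; x points away from the robot, square through the bracket, y left along it, z up (mm below are in this frame). Base plate 12 thick, x -85 to 70, y -150 to 85. Bracket: upright plate, x -3 to 3, y -50 to 50, top z 110. Runner housing: dark block in front of it, x -85 to -3 (round cap to -94), y -30 to 30, top z 102.
- gap (a point): Middle of the gap's mouth, level with the bracket's top (z 110). The gap behind the bracket is 44 mm wide (stand x 3 to 47), between the bracket and the back plate (6 thick, y -75 to 75, top z 108); open above and at both ends, floor at z 12. The bolt head lies 28 mm below this point. Axes as the stand's.
- pack_push (a point): Centre of the pack's rear face (facing the stand's -y, away from the housing), z 55. Axes as the stand's. The pack: black block with ribbed sides, 40 (x) by 50 (y), z 20 to 86, captive on a rail along y at x -60 (y -147 to -30, top z 22). Push it on this face (behind it only the low base and rail) or grasp it across the 40 mm sides.
- pack (a joint): Travel of the pack along the stand's +y, m: 0.060 fully home against the housing; starts at 0 to 0.015. Sliding friction 1 N; a spring detent resists with about 5 N from 0.050 to 0.055, then snaps the pack home and keeps it there. A push of 8 to 15 N is plenty; at home it stops hard.
- bolt_head (a point): Centre of the steel hex bolt head, at stand x 24, y 0, z 82. Its axis is the stand's x; the point turns with it. 24 mm across flats, 27.7 across corners, 18 long (x 15 to 33), on a round spacer 26 in diameter. Grasp from above, fingers closing along the stand's y, one each side, centred here.
- bolt (a joint): Turn of the bolt about the stand's x, rad. About 0 until the pack is home; then the runner turns it at about +0.015 rad/s with 0.03 N m and does not stop by itself below 2 rad. Two flats stand upright (facing stand +y and -y) when it reads 0.15; a firm grip (20 N or more) with upright fingers turns it a little until the flats lie on the pads.
- jar_beads: Bystander: round glass jar of beads, 110 mm in diameter, 92 mm tall, origin under its centre. Loose.
- glue_tube: Bystander: glue tube lying on the table, 32 x 119 x 24 mm, origin under its centre. Loose.
- tile_nippers: Bystander: red-handled tile nippers lying on the table, 52 x 199 x 15 mm, origin under its centre. Loose.

How it is judged:
By the outcome, as a careful person would: the job done as asked, in the order asked, and still so for the second after the job is handed in, while the arm keeps its last pose, push and grip.
It also fails if it takes over 58 s, if anything falls off the work surface, if the arm or the gripper's body presses on something with over 40 N, if the wrist force passes 120 N, or if a joint passes its speed limit or range.

## Working session

There is one attempt and no reset: what is moved stays moved. The work goes in short steps, Python scripts to look and compute and a shell command to move; the robot and the scene stay as the last step left them, time stands still between calls to the robot, and variables do not carry over. Pictures are saved under pics/ and viewed, about 8 in all and at most 12, crops included, and the job is handed in when it is done.

```bash
mkdir -p pics; ls
python3 - <<'E'
from bench import r, viewer, nets
import cv2, numpy as np
np.set_printoptions(precision=4,suppress=True)
o=r.get_obs(); print({k:np.round(v,4) for k,v in o.items()})
for c in ["scene","side"]:
    p,d=viewer.grab_frame(c); cv2.imwrite(f"pics/{c}0.png",p[...,::-1]); np.save(f"pics/{c}0d.npy",d)
    for n in ["stand","pack","bolt_head","pack_push","jar_beads","glue_tube","tile_nippers"]:
        print(c,n,[(np.round(x["location"],3),round(x["score"],2)) for x in nets.look_for(n,c)[:2]])
E
```

```text
pics
{'clock': np.float64(0.0), 'joints': array([-1.2901,  0.4778,  0.0223,  1.5565, -0.0115,  1.1093, -0.0831]), 'qvel': array([-0.0015,  0.0003, -0.0006,  0.0002,  0.    ,  0.0007, -0.0009]), 'tau': array([ -0.0003, -59.6459,   1.608 , -28.1194,   0.0126,   0.0097,
         0.    ]), 'tcp_pos': array([0.2557, 0.6241, 0.2303]), 'orientation': array([ 0.3036,  1.5494, -0.3064]), 'contact_force': array([-0.2038, -0.2334,  0.5655]), 'moment': array([-0.0281,  0.0027,  0.0178]), 'grip_width': np.float64(0.0851)}
scene stand [(array([0.504, 0.156, 0.048]), 0.71)]
scene pack [(array([0.468, 0.059, 0.072]), 0.65)]
scene bolt_head [(array([0.551, 0.192, 0.089]), 0.67)]
scene pack_push [(array([0.47 , 0.057, 0.076]), 0.6)]
scene jar_beads [(array([0.766, 0.256, 0.082]), 0.91)]
scene glue_tube [(array([0.467, 0.488, 0.016]), 0.55), (array([0.551, 0.192, 0.088]), 0.3)]
scene tile_nippers [(array([ 0.576, -0.129,  0.008]), 0.87)]
side stand []
side pack [(array([0.475, 0.089, 0.081]), 0.46)]
side bolt_head [(array([0.543, 0.205, 0.086]), 0.61)]
side pack_push [(array([0.473, 0.091, 0.081]), 0.71)]
side jar_beads [(array([0.71 , 0.253, 0.064]), 0.93), (array([0.545, 0.207, 0.086]), 0.71)]
side glue_tube [(array([0.473, 0.512, 0.014]), 0.64)]
side tile_nippers [(array([0.542, 0.204, 0.082]), 0.73)]
```

View pics/scene0.png

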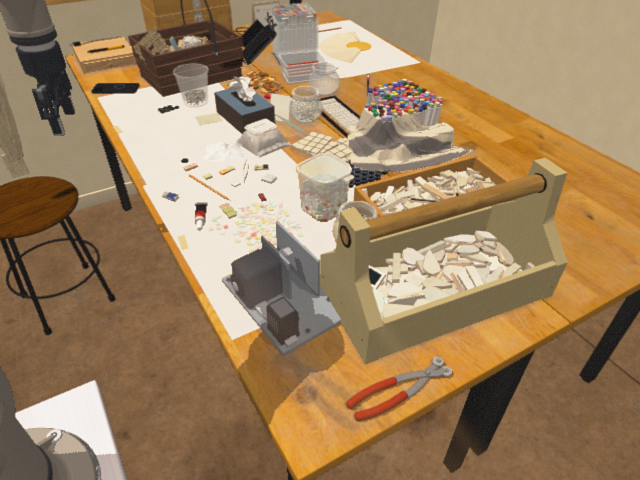

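View pics/side0.png

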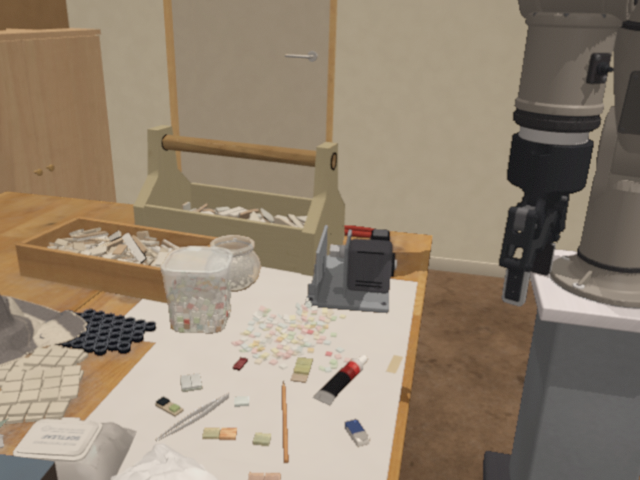

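The scene view shows the stand at about (285,290) px, with the pack at (283,318) in front of the housing. The toolbox is just beyond the stand, so it's a nearby obstacle. The side view confirms this, with the stand at (350,270). Next I'll fit the stand pose to the depth cloud.

```bash
cat > h.py <<'E'
import numpy as np, cv2
from bench import r, viewer, nets
from scipy.optimize import least_squares
from scipy.spatial.transform import Rotation as R
np.set_printoptions(precision=4,suppress=True)
def cloud(cal,d,lo,hi):
    v,u=np.nonzero(d>0); z=d[v,u]
    n=cv2.undistortPoints(np.stack([u,v],1).astype(np.float64)[:,None],np.array(cal["mtx"]),np.array(cal["distortion"]))[:,0]
    pc=np.stack([n[:,0]*z,-n[:,1]*z,-z,np.ones_like(z)],1)
    p=(np.linalg.inv(cal["world_to_cam"])@pc.T).T[:,:3]
    return p[np.all((p>lo)&(p<hi),1)]
B=np.array([[-85,70,-150,85,0,12],[-3,3,-50,50,12,110],[-85,-3,-30,30,12,102],[47,53,-75,75,12,108],[-70,-50,-147,-30,12,22],
 [15,33,-12.5,12.5,70,95]])/1000
def sd(p,b):
    c=(b[0::2]+b[1::2])/2; h=(b[1::2]-b[0::2])/2
    q=np.abs(p-c)-h
    return np.linalg.norm(np.maximum(q,0),axis=1)+np.minimum(q.max(1),0)
def fit(P,x0):
    def f(x):
        c,s=np.cos(x[2]),np.sin(x[2]); q=P-[x[0],x[1],x[4]]
        q=np.stack([c*q[:,0]+s*q[:,1],-s*q[:,0]+c*q[:,1],q[:,2]],1)
        pk=np.array([-.08,-.04,-.14+x[3],-.09+x[3],.02,.086])
        D=np.stack([sd(q,b) for b in [*B,pk]]); i=np.abs(D).argmin(0)
        return D[i,np.arange(len(P))]
    best=None
    for x in x0:
        s=least_squares(f,x,loss="soft_l1",f_scale=.002,x_scale=[.01,.01,.1,.01,.003])
        if best is None or s.cost<best.cost: best=s
    return best.x, np.median(np.abs(f(best.x))),np.mean(np.abs(f(best.x))<.004)
E
python3 - <<'E'
from h import *
P={}
for c in ["scene","side"]:
    p=cloud(viewer.calibration(c),np.load(f"pics/{c}0d.npy"),[.38,-.02,.006],[.66,.32,.13]); P[c]=p; print(c,len(p),p.min(0),p.max(0))
    t=p[p[:,2]>.095]; print(len(t),t.mean(0))
x0=[[.53,.165,a,t,0] for a in np.arange(-.6,.7,.2) for t in (.0,.015)]
for k,q in {**P,"both":np.vstack(list(P.values()))}.items():
    q=q[::max(1,len(q)//4000)]
    # crop to near stand
    for it in range(2):
        x,m,fr=fit(q,x0); c,s=np.cos(x[2]),np.sin(x[2]); dx=q[:,:2]-x[:2]
        a=c*dx[:,0]+s*dx[:,1]; b=-s*dx[:,0]+c*dx[:,1]
        q=q[(a>-.1)&(a<.06)&(b>-.16)&(b<.09)]; x0=[x]
    x0=[[.53,.165,a,t,0] for a in np.arange(-.6,.7,.2) for t in (.0,.015)]
    print(k,len(q),x,m,fr)
    print("z>",.115,[ (q[q[:,2]>.115]).shape])
E
```

```text
scene 10640 [ 0.4264 -0.0199  0.006 ] [0.66   0.3197 0.1299]
2194 [0.5272 0.1446 0.1054]
side 8323 [ 0.428  -0.0198  0.006 ] [0.66   0.3199 0.13  ]
1577 [0.5451 0.1558 0.1063]
scene 4440 [ 0.5259  0.1634  0.      0.0265 -0.0004] 0.0024199434257141713 0.6015765765765766
z> 0.115 [(54, 3)]
side 3289 [0.5288 0.2097 0.473  0.     0.0126] 0.00452567078405626 0.47035573122529645
z> 0.115 [(93, 3)]
both 3673 [0.5298 0.1832 0.     0.0067 0.0002] 0.003058166052674432 0.5643887830111626
z> 0.115 [(43, 3)]
```

The fit is poor, so I'll look at top-down height maps of the clouds.

Run:
```python
from h import *
ims=[]
for c in ["scene","side"]:
    p=cloud(viewer.calibration(c),np.load(f"pics/{c}0d.npy"),[.38,-.02,-.01],[.68,.32,.2])
    im=np.zeros((300,340)); p=p[np.argsort(p[:,2])]
    im[((.68-p[:,0])*1000).astype(int).clip(0,299),((.32-p[:,1])*1000).astype(int).clip(0,339)]=p[:,2]
    im=cv2.dilate(im,np.ones((2,2)))
    ims.append(cv2.applyColorMap((im.clip(0,.13)/.13*255).astype(np.uint8),cv2.COLORMAP_JET))
a=np.hstack(ims)
cv2.imwrite("pics/hm.png",a)
```

```text
(no output)
```

View pics/hm.png

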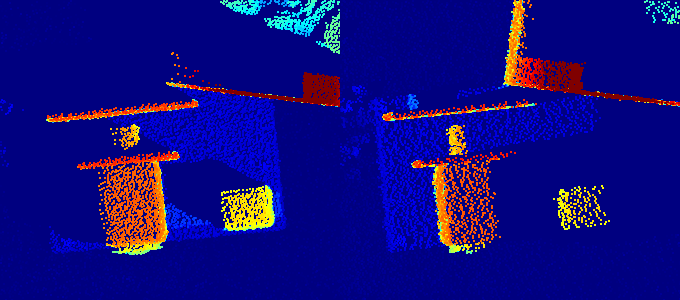

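The height map is clear: bracket from (78,167) to (178,155), giving origin ≈ (0.519, 0.192) and yaw ≈ 0.12. The toolbox end is just beyond the back plate on the -y side. I'll refit starting from there, leaving the toolbox out.

Run:
```python
from h import *
A=[]
for c in ["scene","side"]:
    p=cloud(viewer.calibration(c),np.load(f"pics/{c}0d.npy"),[.38,-.02,.008],[.66,.32,.112])
    dx=p[:,:2]-[.519,.192]; c_,s=np.cos(.12),np.sin(.12); a=c_*dx[:,0]+s*dx[:,1]; b=-s*dx[:,0]+c_*dx[:,1]
    p=p[(a>-.1)&(a<.06)&(b>-.16)&(b<.09)&(p[:,2]>.008)&~((a>.02)&(b<-.08))]; A.append(p)
for q in A+[np.vstack(A)]: print(len(q),*fit(q,[[.519,.192,.12,.003,0]]))
# toolbox: high points near
c="scene"
for c in ["scene","side"]:
    p=cloud(viewer.calibration(c),np.load(f"pics/{c}0d.npy"),[.4,-.1,.125],[.75,.4,.5])
    for y in np.arange(-.1,.4,.04):
        m=p[(p[:,1]>y)&(p[:,1]<y+.04)]; 
        if len(m): print(c,round(y,2),len(m),"xmin %.3f zmax %.3f"%(m[:,0].min(),m[:,2].max()))
```

```text
7719 [ 0.519   0.192   0.12    0.0043 -0.0007] 0.0012573467578885777 0.9683896877833916
5267 [0.519  0.192  0.12   0.0028 0.0008] 0.0012739917873416107 0.9329789253844694
12986 [ 0.519   0.192   0.12    0.0042 -0.0001] 0.0013861741606389696 0.9517942399507161
scene -0.06 7 xmin 0.582 zmax 0.127
scene -0.02 1325 xmin 0.575 zmax 0.255
scene 0.02 2232 xmin 0.578 zmax 0.255
scene 0.06 475 xmin 0.581 zmax 0.255
scene 0.1 16 xmin 0.590 zmax 0.140
side -0.02 79 xmin 0.576 zmax 0.240
side 0.02 1221 xmin 0.579 zmax 0.255
side 0.06 1107 xmin 0.583 zmax 0.255
side 0.1 138 xmin 0.590 zmax 0.146
```

```bash
sed -i 's/loss="soft_l1"/diff_step=1e-3,loss="soft_l1"/' h.py
cat >> h.py <<'E'
def plan(S,pts,o=None):
    """S=(x,y,yaw); pts in stand mm for the TCP -> rows-wise shift in tool mm, after first turning about tool x"""
    o=o or r.get_obs(); M=R.from_rotvec(o["orientation"]).as_matrix()
    ys=np.array([-np.sin(S[2]),np.cos(S[2]),0]); X=M[:,0]
    if M[:,1]@ys<0: ys=-ys
    ang=np.arctan2(np.cross(M[:,1],ys)@X,M[:,1]@ys)
    M2=M@R.from_rotvec([ang,0,0]).as_matrix()
    c,s=np.cos(S[2]),np.sin(S[2]); A=np.array([[c,-s,0],[s,c,0],[0,0,1]])
    p=o["tcp_pos"]; print("turn",ang,"toolx",X,"tooly.standy",M2[:,1]@ys, "tooly",M2[:,1]); print("tcp stand mm",A.T@(p-[S[0],S[1],0])*1000)
    for q in pts:
        w=np.array([S[0],S[1],0])+A@(np.array(q)/1000); d=w-p; print(q,"world",w,"tool shift now",M.T@d*1000,"after turn",M2.T@d*1000); p=w
E
python3 - <<'E'
from h import *
A=[]
for c in ["scene","side"]:
    p=cloud(viewer.calibration(c),np.load(f"pics/{c}0d.npy"),[.38,-.02,.008],[.66,.32,.112])
    dx=p[:,:2]-[.519,.192]; c_,s=np.cos(.12),np.sin(.12); a=c_*dx[:,0]+s*dx[:,1]; b=-s*dx[:,0]+c_*dx[:,1]
    A.append(p[(a>-.1)&(a<.06)&(b>-.16)&(b<.09)&~((a>.02)&(b<-.08))])
for q in A+[np.vstack(A)]: x,*k=fit(q,[[.519,.192,.12,.003,0]]); print(len(q),x,*k)
plan(x,[(-60,-190,180),(-60,-190,42),(-60,-95,42),(-60,-100,140),(24,0,140),(24,0,62)])
E
```

```text
7719 [ 0.52    0.1944  0.1197  0.002  -0.0007] 0.0008550491663718014 0.9756445135380231
5267 [0.5214 0.1942 0.1194 0.0007 0.0007] 0.0008825246086870964 0.9703816214163661
12986 [ 0.5204  0.1942  0.1197  0.0021 -0.0001] 0.0009820917614332542 0.9729708917295549
turn -0.508548285471781 toolx [-0.  0. -1.] tooly.standy 0.9999999991900004 tooly [-0.1194  0.9928  0.    ]
tcp stand mm [-211.2121  458.9046  231.3259]
(-60, -190, 180) world [ 0.4835 -0.0016  0.18  ] tool shift now [  51.3003 -493.1624  448.0354] after turn [  51.3003 -648.9066  151.2119]
(-60, -190, 42) world [ 0.4835 -0.0016  0.042 ] tool shift now [138.      -0.0051   0.0023] after turn [138.      -0.0056  -0.0005]
(-60, -95, 42) world [0.4722 0.0927 0.042 ] tool shift now [  0.0038  82.978  -46.2564] after turn [ 0.0038 95.     -0.    ]
(-60, -100, 140) world [0.4728 0.0878 0.14  ] tool shift now [-98.0002  -4.3637   2.4329] after turn [-98.0002  -4.9961   0.0003]
(24, 0, 140) world [0.5442 0.1971 0.14  ] tool shift now [  0.0043 128.2456  24.679 ] after turn [  0.0043 100.      84.    ]
(24, 0, 62) world [0.5442 0.1971 0.062 ] tool shift now [78.     -0.0029  0.0013] after turn [78.     -0.0031 -0.0003]
```

The stand fit is now good: (0.5204, 0.1942), yaw 0.1197, residual 1 mm, and both cameras agree. Tool z points along stand +x and tool y along stand +y. I'll turn, shut the fingers and travel to above the push start.

```bash
python3 -m pendant '[0,0,0,0,-0.17, 0,0,0,0,-0.17, 0,0,0,0,-0.169, 0,0,-40,9,0, 0,0,-50,12,0, 0,0,-50,12,0, 0,0,-50,12,0, 0,0,-50,12,0, 0,0,-50,12,0, 0,0,-50,12,0, 0,0,-50,12,0, 0,0,-50,12,0, 0,0,-50,12,0, 0,0,-50,12,0, 0,0,-50,12,0, 0,0,-39,10,0, 0,0,-20,0,0, 0,0,0,0,0]'
python3 - <<'E'
from h import *
plan((.5204,.1942,.1197),[(-60,-190,42)])
viewer.grab_frame("wrist"); p,d=viewer.grab_frame("scene"); cv2.imwrite("pics/s1.png",p[100:420,100:500,::-1].repeat(2,0).repeat(2,1)[:600])
E
```

```text
clock: 3.05
tcp_pos: [0.4837, -0.003, 0.2314]
orientation: [-0.092, 1.569, 0.092]
contact_force: [0.1, -0.5, -0.2]
grip_width: 0.0002
turn -0.0029236838410412686 toolx [ 0.0002 -0.0002 -1.    ] tooly.standy 0.9999999697539813 tooly [-0.1194  0.9928 -0.0002]
tcp stand mm [ -60.0111 -191.4391  231.4303]
(-60, -190, 42) world [ 0.4835 -0.0016  0.042 ] tool shift now [189.4299   1.4856  -0.0325] after turn [189.4299   1.4857  -0.0281]
```

View pics/s1.png

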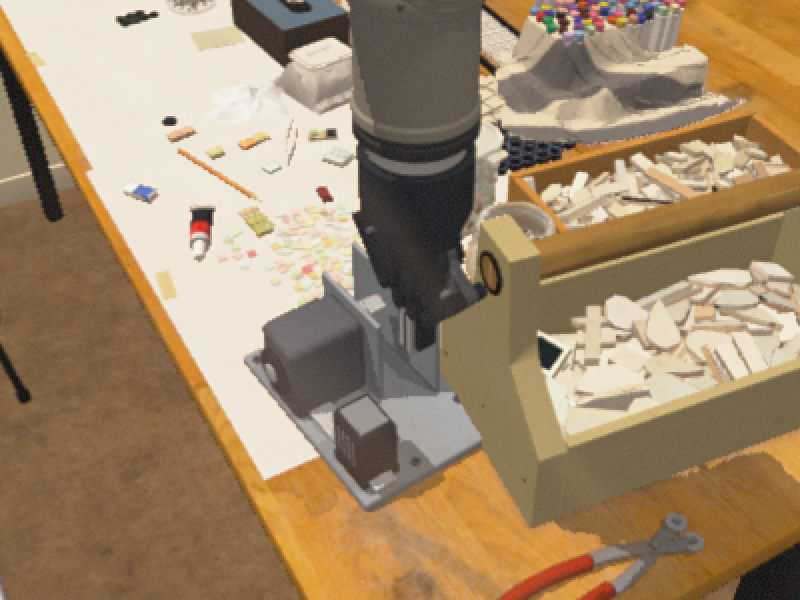

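The tool stands above the push start with the fingers shut. The pack is at about (365,435) in the crop, clear of the toolbox. I'll descend to TCP z ≈ 52 mm so the knuckles stay above the pack's top.

```bash
python3 -m pendant '[0,55,0,0,0, 0,55,0,0,0, 0,45,0,0,0, 0,24,0,0,0, 0,0,0,0,0]'
python3 - <<'E'
from h import *
plan((.5204,.1942,.1197),[(-60,-93,52),(-60,-100,140),(24,0,140),(24,0,62)])
p,d=viewer.grab_frame("side"); cv2.imwrite("pics/s2.png",cv2.resize(p[180:340,260:480,::-1],None,fx=3,fy=3))
E
```

```text
clock: 3.78
tcp_pos: [0.4821, -0.0001, 0.0509]
orientation: [-0.096, 1.573, 0.096]
contact_force: [0.4, 0.2, 0.8]
grip_width: -0.0003
turn 0.002709063261148286 toolx [-0.004   0.0001 -1.    ] tooly.standy 0.9999998487186783 tooly [-0.1194  0.9928  0.0006]
tcp stand mm [ -61.2356 -188.3767   50.8769]
(-60, -93, 52) world [0.4719 0.0947 0.052 ] tool shift now [-1.0755 95.3736  1.4895] after turn [-1.0755 95.3773  1.2311]
(-60, -100, 140) world [0.4728 0.0878 0.14  ] tool shift now [-88.0032  -6.9506  -0.3654] after turn [-88.0032  -6.9516  -0.3466]
(24, 0, 140) world [0.5442 0.1971 0.14  ] tool shift now [-0.2758 99.7722 84.2699] after turn [ -0.2758 100.0002  83.9993]
(24, 0, 62) world [0.5442 0.1971 0.062 ] tool shift now [77.9994 -0.0437  0.3071] after turn [77.9994 -0.0429  0.3072]
```

View pics/s2.png

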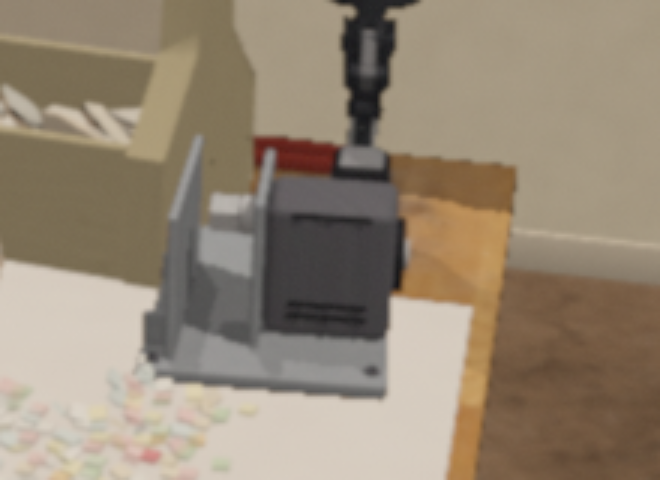

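The fingers hang behind the pack, in line with it (crop (365,150)). I'll push in most of the way.

```bash
python3 -m pendant '[0,0,12,0,0, 0,0,12,0,0, 0,0,12,0,0, 0,0,12,0,0, 0,0,12,0,0, 0,0,10,0,0, 0,0,4,0,0, 0,0,0,0,0]'
python3 - <<'E'
from h import *
plan((.5204,.1942,.1197),[]); o=r.get_obs(); print(o["contact_force"])
p,d=viewer.grab_frame("scene"); q=cloud(viewer.calibration("scene"),d,[.42,.04,.075],[.515,.17,.0915])
c,s=np.cos(.1197),np.sin(.1197); dx=q[:,:2]-[.5204,.1942]; b=(-s*dx[:,0]+c*dx[:,1])*1000; a=(c*dx[:,0]+s*dx[:,1])*1000
m=(a<-42)&(a>-78)&(b<-32)&(abs(q[:,2]-.086)<.004); print(len(b[m]),np.percentile(b[m],[1,50,99]))
E
```

```text
clock: 4.82
tcp_pos: [0.4741, 0.0724, 0.052]
orientation: [-0.095, 1.57, 0.095]
contact_force: [0.4, -0.2, -0.0]
grip_width: 0.0002
turn 0.0013579110364220495 toolx [-0.0013  0.0001 -1.    ] tooly.standy 0.9999999555807244 tooly [-0.1194  0.9928  0.0003]
tcp stand mm [ -60.547  -115.3666   52.0276]
[ 0.3613 -0.2213 -0.0474]
132 [-129.4399  -81.3134  -57.1372]
```

The pack is moving with the fingers: its front edge is at y ≈ -57, travel ≈ 33 mm, so home is at TCP y ≈ -88. I'll keep pushing gently.

```bash
python3 -m pendant '[0,0,6,0,0, 0,0,6,0,0, 0,0,5,0,0, 0,0,4,0,0, 0,0,3,0,0, 0,0,2,0,0, 0,0,0,0,0]'
python3 - <<'E'
from h import *
plan((.5204,.1942,.1197),[]); o=r.get_obs(); print(o["contact_force"])
p,d=viewer.grab_frame("scene"); q=cloud(viewer.calibration("scene"),d,[.42,.04,.075],[.515,.17,.0915])
c,s=np.cos(.1197),np.sin(.1197); dx=q[:,:2]-[.5204,.1942]; b=(-s*dx[:,0]+c*dx[:,1])*1000; a=(c*dx[:,0]+s*dx[:,1])*1000
m=(a<-42)&(a>-78)&(b<-26)&(b>-110)&(abs(q[:,2]-.086)<.004); print(len(b[m]),np.percentile(b[m],[1,50,99]))
E
```

```text
clock: 5.75
tcp_pos: [0.4716, 0.0951, 0.0521]
orientation: [-0.095, 1.569, 0.091]
contact_force: [1.1, -10.1, 0.6]
grip_width: -0.0003
turn -0.0017128995964969087 toolx [-0.0003 -0.0027 -1.    ] tooly.standy 0.9999964641246039 tooly [-0.1194  0.9928 -0.0027]
tcp stand mm [-60.312  -92.5147  52.1366]
[  1.119  -10.1282   0.5546]
157 [-105.9757  -54.9064  -27.6514]
```

```bash
python3 -m pendant '[0,0,1.5,0,0, 0,0,0,0,0]'
python3 - <<'E'
from h import *
plan((.5204,.1942,.1197),[(-60,-102,52),(-60,-102,140),(24,0,140),(24,0,62)]); o=r.get_obs(); print(o["contact_force"])
E
```

```text
clock: 6.05
tcp_pos: [0.4715, 0.0952, 0.0521]
orientation: [-0.095, 1.569, 0.088]
contact_force: [1.6, -13.8, 0.3]
grip_width: 0.0
turn -0.003119512080460623 toolx [-0.0003 -0.004  -1.    ] tooly.standy 0.9999924011391181 tooly [-0.1194  0.9928 -0.0039]
tcp stand mm [-60.3766 -92.4259  52.1343]
(-60, -102, 52) world [0.473  0.0858 0.052 ] tool shift now [ 0.1713 -9.5723  0.4065] after turn [ 0.1713 -9.5735  0.3767]
(-60, -102, 140) world [0.473  0.0858 0.14  ] tool shift now [-87.9993  -0.3433  -0.0629] after turn [-87.9993  -0.3431  -0.064 ]
(24, 0, 140) world [0.5442 0.1971 0.14  ] tool shift now [ -0.4587 102.2605  83.6814] after turn [ -0.4587 101.999   84.    ]
(24, 0, 62) world [0.5442 0.1971 0.062 ] tool shift now [77.9994  0.3043  0.0558] after turn [77.9994  0.3041  0.0567]
[  1.6156 -13.7564   0.2643]
```

Another 1.5 mm of command raised the force to 14 N with no movement, so this is the hard stop and the pack is home. I'll back off, lift, open and go above the gap.

```bash
python3 -m pendant '[0,0,-15,0,0, 0,-50,0,0,0, 0,-50,0,0,0, 85,-20,30,20,0, 85,0,40,40,0, 85,0,32,24,0, 85,0,0,0,0, 85,0,0,0,0]'
python3 - <<'E'
from h import *
S=(.5204,.1942,.1197)
plan(S,[(24,0,140),(24,0,62)])
p,d=viewer.grab_frame("scene")
print([(x["location"],x["score"]) for x in nets.look_for("bolt_head","scene")])
p2,d2=viewer.grab_frame("wrist"); cal=viewer.calibration("wrist")
print([(x["location"],x["score"]) for x in nets.look_for("bolt_head","wrist")])
q=cloud(cal,d2,[.4,.05,.06],[.65,.35,.115]); dx=q-[.5204,.1942,0]; c,s=np.cos(.1197),np.sin(.1197)
a=(c*dx[:,0]+s*dx[:,1])*1000; b=(-s*dx[:,0]+c*dx[:,1])*1000; z=q[:,2]*1000
m=(a>12)&(a<36)&(abs(b)<22)&(z>75)&(z<100); print("bolt",m.sum(), len(q), [np.percentile(v[m],[2,50,98]) for v in (a,b,z)] if m.sum() else "")
cv2.imwrite("pics/w3.png",np.vstack([cv2.resize(p[200:380,180:400,::-1],(440,300)),cv2.resize(p2[...,::-1],(440,300))]))
E
```

```text
clock: 7.05
tcp_pos: [0.5438, 0.1953, 0.172]
orientation: [-0.095, 1.57, 0.094]
contact_force: [-0.2, -0.1, 0.0]
grip_width: 0.0852
turn 0.0007929716824766481 toolx [-0.001  -0.0003 -1.    ] tooly.standy 0.9999999866421799 tooly [-0.1194  0.9928 -0.0002]
tcp stand mm [ 23.3817  -1.7201 171.9796]
(24, 0, 140) world [0.5442 0.1971 0.14  ] tool shift now [31.9787  1.7248  0.6514] after turn [31.9787  1.7254  0.65  ]
(24, 0, 62) world [0.5442 0.1971 0.062 ] tool shift now [78.      0.0127  0.0773] after turn [78.      0.0127  0.0773]
[]
[([0.5417, 0.1921, 0.0919], 0.78)]
bolt 954 33176 [array([12.3616, 22.6065, 33.2837]), array([-13.0792,  -1.5241,  10.6958]), array([86.619 , 92.1458, 95.7754])]
```

View pics/w3.png

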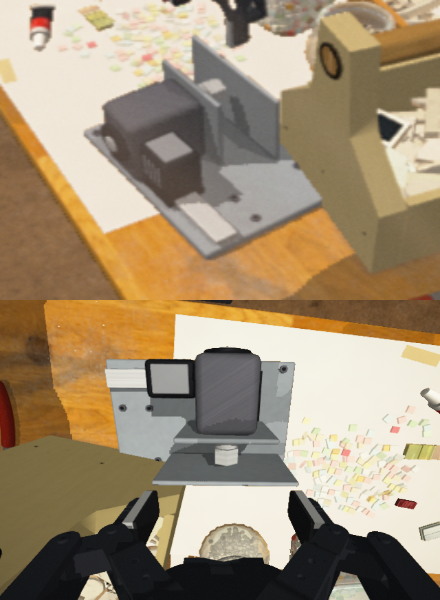

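The pack is now flush with the housing (crop (165,155)). In the wrist view the bolt head is at (227,455), centred in y between bracket and back plate, and it measures y ≈ -1.4 mm against the model's 0. I'll descend in two calls, checking the force between them.

```bash
python3 -m pendant '[85,30,0.8,0.5,0, 85,30,0,0,0, 85,10,0,0,0]' 60 ; python3 -m pendant '[85,20,0,0,0, 85,15,0,0,0, 85,5,0,0,0, 85,0,0,0,0]'
```

```text
clock: 7.62
tcp_pos: [0.5436, 0.1955, 0.1009]
orientation: [-0.095, 1.571, 0.093]
contact_force: [0.1, 0.1, 0.1]
grip_width: 0.0851
clock: 8.12
tcp_pos: [0.5449, 0.1965, 0.0625]
orientation: [-0.094, 1.569, 0.094]
contact_force: [-0.2, -0.4, -0.4]
grip_width: 0.0851
```

Run:
```python
from h import *
plan((.5204,.1942,.1197),[(24,0,62)])
```

```text
turn 0.0003495983044773391 toolx [ 0.  0. -1.] tooly.standy 0.999999999775894 tooly [-0.1194  0.9928  0.    ]
tcp stand mm [24.6    -0.6805 62.4595]
(24, 0, 62) world [0.5442 0.1971 0.062 ] tool shift now [ 0.4595  0.6807 -0.5997] after turn [ 0.4595  0.6805 -0.6   ]
```

We're in position with no contact, so I'll close at 60 N.

```bash
python3 -m pendant '[0,0,0,0,0, 0,0,0,0,0, 0,0,0,0,0, 0,0,0,0,0, 0,0,0,0,0, 0,0,0,0,0, 0,0,0,0,0, 0,0,0,0,0]' 60
python3 - <<'E'
from h import *
o=r.get_obs(); print(o["contact_force"],o["moment"],o["grip_width"]); plan((.5204,.1942,.1197),[])
E
```

```text
clock: 9.12
tcp_pos: [0.5449, 0.1972, 0.0628]
orientation: [-0.094, 1.568, 0.095]
contact_force: [-1.8, 1.6, 5.1]
grip_width: 0.0229
[-1.809   1.6169  5.1476] [ 0.4385  0.3828 -0.2009] 0.022856842620539396
turn 0.0005092396035971207 toolx [ 0.0005  0.0011 -1.    ] tooly.standy 0.9999994808991928 tooly [-0.1194  0.9928  0.001 ]
tcp stand mm [24.7314  0.0627 62.7822]
```

```bash
python3 -m pendant '[0,0,0,0,0, 0,0,0,0,0, 0,0,0,0,0, 0,0,0,0,0, 0,0,0,0,0, 0,0,0,0,0, 0,0,0,0,0, 0,0,0,0,0, 0,0,0,0,0, 0,0,0,0,0, 0,0,0,0,0, 0,0,0,0,0, 0,0,0,0,0, 0,0,0,0,0, 0,0,0,0,0, 0,0,0,0,0]' 60
python3 - <<'E'
from h import *
o=r.get_obs(); print(o["contact_force"],o["moment"],o["grip_width"])
p,d=viewer.grab_frame("wrist"); s,_=viewer.grab_frame("side")
cv2.imwrite("pics/g.png",np.vstack([cv2.resize(p[...,::-1],(440,320)),cv2.resize(s[200:320,280:445,::-1],(440,280))]))
E
```

```text
clock: 11.12
tcp_pos: [0.545, 0.1972, 0.0628]
orientation: [-0.094, 1.568, 0.095]
contact_force: [-2.5, 2.5, 5.8]
grip_width: 0.023
[-2.5083  2.5088  5.8314] [ 0.4609  0.3557 -0.183 ] 0.02298121061534633
```

View pics/g.png

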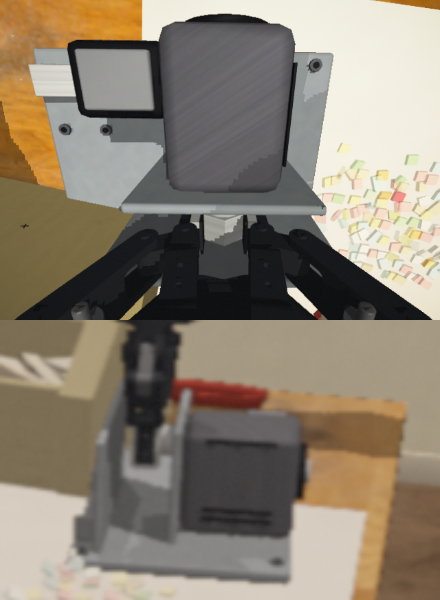

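The bolt head sits between the two fingers (wrist crop (222,235)), and the side view shows the fingers straddling it in the gap. The opening is steady at 23 mm; the next hold adds a few more seconds as a check.

```bash
python3 -m pendant '[0,0,0,0,0, 0,0,0,0,0, 0,0,0,0,0, 0,0,0,0,0, 0,0,0,0,0, 0,0,0,0,0, 0,0,0,0,0, 0,0,0,0,0, 0,0,0,0,0, 0,0,0,0,0, 0,0,0,0,0, 0,0,0,0,0, 0,0,0,0,0, 0,0,0,0,0, 0,0,0,0,0, 0,0,0,0,0, 0,0,0,0,0, 0,0,0,0,0, 0,0,0,0,0, 0,0,0,0,0]'; python3 -m pendant '[0,0,0,0,0, 0,0,0,0,0, 0,0,0,0,0, 0,0,0,0,0, 0,0,0,0,0, 0,0,0,0,0, 0,0,0,0,0, 0,0,0,0,0, 0,0,0,0,0, 0,0,0,0,0, 0,0,0,0,0, 0,0,0,0,0, 0,0,0,0,0, 0,0,0,0,0, 0,0,0,0,0, 0,0,0,0,0]'
python3 - <<'E'
from h import *
o=r.get_obs(); print(o["contact_force"],o["moment"],o["grip_width"])
print(r.hand_in())
E
```

```text
clock: 13.72
tcp_pos: [0.5449, 0.1972, 0.0628]
orientation: [-0.094, 1.568, 0.095]
contact_force: [-1.8, 1.6, 4.6]
grip_width: 0.0233
clock: 15.72
tcp_pos: [0.545, 0.1972, 0.0628]
orientation: [-0.094, 1.568, 0.095]
contact_force: [-2.3, 2.5, 5.8]
grip_width: 0.0232
[-2.3162  2.48    5.8076] [ 0.4801  0.3869 -0.173 ] 0.023154856846243604
the job is handed in; nothing more can be done
None
```

I pushed the pack home, then gripped the bolt head at 60 N and held it for about 6.5 s. I handed in at 15.7 s while still holding it.

- **Pack home:** it met a hard stop, with about 14 N on the tool and no further movement. A later picture shows it flush with the housing.
- **Bolt held:** the fingers went into the gap without contact and closed about 3 s after the pack reached home. The opening stayed steady at about 23 mm, TCP within 0.1 mm, and the contact force on the tool stayed at about 5–7 N.
- **Bystanders:** the arm never went near the jar, the glue tube or the nippers, though I did not measure their positions again at the end.

**Small disagreements and limits:**
- The opening read about 1 mm under the 24 mm across the flats. I put this down to pad give or sensor offset.
- The wrist camera placed the bolt about 1.4 mm to the -y side of the fitted stand position. The jaws closed within 0.1 mm of the fitted position, with only a small side force.
- I could not read the bolt's angle directly. That it was not turning is judged from the steady opening and forces.

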